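# Find the thread of a canister cap and screw it home

### The arm

A 6-joint arm with a two-finger parallel gripper is mounted at the origin on the work surface. World frame = base frame: x ahead of the robot, y to its left, z up, the work surface at z = 0. Lengths are in m, angles in degrees, forces in N, time in s.
With the tool pointing down it reaches from about 0.375 to 0.9 m from the base axis. Payload 3.1 kg.
Tool frame: the origin (TCP) lies at the very end of the fingers, on their centre line; the grasp point (between the pads) lies 19 mm behind it (grip_point_offset is the distance from the TCP to the grasp point, in m); y points along the fingers, x is the direction in which the jaws open and shut, and the axes are right-handed (so a half turn about y gives the same grasp; the last joint's range is limited). The gripper opens to 87 mm and grips with 3 to 60 N. Pads are 19 mm wide; open, the fingers measure 117 mm over their backs; the gripper's body (75 mm by 190 mm) begins 51 mm behind the grasp point.
Start: joints at [-79.211, 30.224, 82.088, -0, 67.689, -10.227], TCP at [0.224, -0.583, 0.223] pointing down, gripper open.
Joint ranges: [-176.69, 176.69], [-43.24, 126.21], [12.49, 139.97], [-82, 262], [0, 151.66], [-163.58, 163.58]. Speed limits (degrees/s): [159.86, 159.86, 180, 180, 180, 180].

### API

Orientations are given as a 3x3 rotation matrix whose columns are the frame's x, y, z axes.
In Python, from rig import * gives the robot as it stands.
- The arm moves only by the tool send_rows, never from a script. Its argument "moves" is text: rows parted by semicolons, each of 5 numbers parted by spaces: the finger opening in mm, from 0 to 87, then the shift along the tool's x, y, z in mm, then the turn about the tool's y in degrees. In form: fingers dx dy dz yaw; .... A call has 1 to 20 rows; each row shifts and turns the commanded pose from where the row before left it, along the tool's axes as they then stand; what a row does not reach is not made up. A row lasts 1/12 s, in which the tool goes at most 41.7 mm and 7.16 degrees, less where a joint would pass 70% of its speed; a pose out of reach is approached as far as the arm can. A call is refused whole if a number of a shift passes 41.7 or a number of a turn 7.16, either way. A call with a gripper value outside its range is refused whole. The fingers move at their own pace and stop on an object; the grip force is fixed at half the most. Time passes only in rows, so rows that do not move let the fingers close. It gives the time, the measured TCP pose, the force and the opening at its end, in the units of the state.
- read_state(): the state, without advancing time (a new reading comes with each control period).
- capture(name): name is "scene" or "top" or "wrist"; returns a dict with "image" (420x560x3 uint8, blue, green, red), "z_map" (420x560 float32, m along the optical axis (not along the pixel's ray), 0 where there is no reading), "mtx" (3x3 intrinsics, pixels), "origin" and "rotation" of the camera in the world; the wrist camera has in their place "tool_from_camera" (4x4, takes a point from camera to tool coordinates, whose origin is the TCP and whose axes are the tool frame's). Camera axes: x right, y up, looking along -z (the intrinsics and any distortion apply to the point x, -y, -z); pixel columns grow to the right and rows downward; lengths in m; the calibration is good to about 2 mm. A picture is of the moment at which its call begins: read the wrist's pose just before it.
- hand_in(): hands the job in, once; it reports no verdict.
Trained networks look in a picture, given as the dict that the camera call returned (one of the last four; its "shot" number tells which), for a name from the list of things; names that differ only in an ending like _2 or _b are one class to them, and where a whole thing is asked for, a point or a joint stands for the part that bears it (a point fixed in the world has none). Each returns a list of dicts, best first, with "p" (0 to 1); they miss things now and then, are a little off and sometimes report something else, mostly with a low value. They report only what shows in the picture. A call takes as long as a camera call. They do not tell look-alikes from the thing itself.
- search_frame(picture, name): "bbox" ([left, top, right, bottom] in pixels, round what is visible of it).
- masks_of(picture, name): "region" (420x560 bool, what is visible of it) and "bbox" ([left, top, right, bottom] in pixels, round what is visible of it).
- mark_of(picture, name): "pixel" ([row, column] in pixels: a listed point, or the origin of a listed thing).
The state is a dict: "time_s": time; "joint_positions": joint angles; "qvel": joint speeds; "tau": joint torques, N m; "position": TCP position; "tcp_rot": TCP orientation; "force": force on the tool from outside, world axes, zero at the start; "moment": the same for the moment, N m; "opening": opening from 0.0 (shut) to 1.0 (fully open).
Only numpy, scipy, OpenCV 4.12 (cv2) and the standard library are available. Lean on these libraries where they do the work, as an engineer would, in place of code of your own. Each camera call takes 0.05 s, during which the arm holds its last target. There are 200 camera calls.

### The job

The black cap of the white fluid canister has only been laid over its slanting neck and sits on top of the thread. Without taking it off, turn it back (anticlockwise, looking down on the cap) until you feel it drop into the start of the thread, and only then screw it forward (clockwise) until it is fully home. Leave the jug and the funnel beside the canister where they stand.

Things in the scene. Friction and masses are not known exactly. Their poses are not given: they have to be found in the camera images.
- canister: White plastic 5-litre canister held fast in a steel bench bracket; it cannot move. 240 mm long (x), 150 mm wide (y), flat top at 200 mm, carrying handle along x up to 245 mm behind the neck. Origin: centre of its underside on the bench. The shoulder on its -x side slopes 35 deg, and the neck stands square on the middle of that slope.
- neck: Filler neck, fixed on the canister. Origin: on the neck's axis at the sloping shoulder; z runs outward along the axis, 35 deg from vertical, leaning to the canister's -x side. 43 mm across, rim at z = 37 mm. Right-hand coarse thread with three starts 120 deg apart, hidden under the cap, lead 22.5 mm per full turn (3.6 mm per radian). A 62 mm collar ends at z = 6 mm; below that is the shoulder.
- cap: Round black ribbed plastic cap, 60 mm across, 28 mm high, about 50 g. Origin: centre of the skirt's open lower edge; z along its axis, out through its closed top. At first it rides loosely on the thread, origin 23 to 27 mm up the neck. Turned back it climbs 3.6 mm per radian, then drops about 7 mm at a start, always within a third of a turn, to 21 or 22 mm. One side may go in first: press and turn on a little.
- cap_edge (a point): Point on the outside of the cap's skirt, half way up (12 mm above its lower edge), on the cap's own x axis, 30 mm from the cap's axis; it shows how far the cap has been turned. From the drop, about 2.2 to 2.8 rad clockwise bring the cap home: its roof on the neck's rim, origin at 13 mm up the neck, where it goes stiff. Nothing springs; 1 Nm is plenty, and under 15 N of pressing.
- jug: Bystander: white plastic measuring jug, 96 mm across, 120 mm high, with a handle. Origin: centre of its foot on the bench.
- funnel: Bystander: aluminium funnel standing on its 110 mm mouth, 120 mm high. Origin: centre of its foot on the bench.
Things that resemble listed ones, but are neither listed nor needed, are in the scene too. Leave any blue or orange look-alike of the cap alone.

How it is judged (in metres and radians):
On the way:
1. the cap has been turned back (anticlockwise) and has dropped into the start of the thread (z of cap in the frame of neck between 0.0185 and 0.024 m and y of cap_edge in the frame of neck above 0.005 m and angle between the z axis of cap and the z axis of neck, either way round below 0.1 rad), for 0.1 s.
At the end, for the whole second after the job is handed in: the cap sits square on the neck, screwed fully home (its lower edge within 1.5 mm of the 13 mm height where its roof meets the rim) and at rest (z of cap in the frame of neck between 0.011 and 0.0145 m and distance between cap and neck below 0.015 m and angle between the z axis of cap and the z axis of neck, either way round below 0.06 rad and linear speed of cap below 0.01 m/s); the robot touches nothing.
It fails at once if the cap is taken off the neck (z of cap in the frame of neck above 0.04 m).
It fails at once if the jug or the funnel is pushed more than 20 mm from its place (distance of any of jug, funnel from where it was at the start of the episode above 0.02 m).
It also fails if it takes over 58 s, if anything falls off the work surface, if the arm or the gripper's body presses on something with over 40 N, if the wrist force passes 120 N, or if a joint passes its speed limit or range.

## Working session

There is one attempt and no reset: what is moved stays moved. The work goes in short steps, Python scripts to look and compute and a tool call to move; the robot and the scene stay as the last step left them, time stands still between calls to the robot, and variables do not carry over. Pictures are saved under pics/ and viewed, about 8 in all and at most 12, crops included, and the job is handed in when it is done.

Besides the shell and the picture viewer there is one more tool, called after "Request:" by a JSON object that holds its "op" and its "data", one argument or row to a line. send_rows: Moves the arm, as the interface text tells. Its arguments: {"type":"object","properties":{"moves":{"type":"string"}},"required":["moves"]}

```bash
ls; mkdir -p pics; python3 - <<'E'
from rig import *
import cv2,numpy as np
s=read_state();print({k:np.round(v,3).tolist() for k,v in s.items()})
for n in ["scene","top"]:
    c=capture(n);cv2.imwrite(f"pics/{n}0.png",c["image"]);np.savez(f"{n}0.npz",**{k:v for k,v in c.items() if k!='name'})
    print(n,c["origin"],np.round(c["rotation"],3).tolist(),c["mtx"].tolist(),[k for k in c])
    for t in ["cap","neck","canister","jug","funnel"]:
        print(t,[(np.round(b["bbox"]).tolist(),round(b["p"],2)) for b in search_frame(c,t)[:4]])
    for t in ["cap","cap_edge","neck","canister"]:
        print(t,[(np.round(b["pixel"],1).tolist(),round(b["p"],2)) for b in mark_of(c,t)[:4]])
print(read_state()["time_s"])
E
```

```text
pics
{'time_s': 0.0, 'joint_positions': [-79.212, 30.277, 82.156, 0.0, 67.688, -10.226], 'qvel': [0.012, 0.043, 0.005, 0.075, 0.011, -0.031], 'tau': [0.001, -44.004, -17.659, 0.063, 0.058, -0.0], 'position': [0.224, -0.583, 0.222], 'tcp_rot': [[0.359, -0.0, 0.933], [-0.933, 0.002, 0.359], [-0.002, -1.0, 0.0]], 'force': [-0.18, 0.688, 0.416], 'moment': [0.004, 0.023, -0.028], 'opening': 0.996}
scene [ 1.3903883  -0.200132    0.81008572] [[0.203, -0.593, 0.779], [0.979, 0.132, -0.154], [-0.011, 0.794, 0.607]] [[482.17834470791684, 0.0, 271.7702194839165], [0.0, 482.17834470791684, 209.86341519341642], [0.0, 0.0, 1.0]] ['image', 'z_map', 'mtx', 'origin', 'rotation', 'shot']
cap [([91.0, 330.0, 125.0, 361.0], 0.94), ([96.0, 230.0, 122.0, 253.0], 0.81), ([211.0, 189.0, 239.0, 213.0], 0.69)]
neck [([214.0, 212.0, 241.0, 222.0], 0.65)]
canister [([187.0, 203.0, 313.0, 348.0], 0.8)]
jug [([188.0, 204.0, 313.0, 348.0], 0.69), ([128.0, 233.0, 177.0, 291.0], 0.66)]
funnel [([280.0, 196.0, 314.0, 243.0], 0.55)]
cap [([206.4, 225.6], 0.95), ([348.8, 110.7], 0.69), ([245.0, 111.6], 0.67)]
cap_edge
[... 258 characters left out ...]
554329453533, 0.0, 280.90221325474556], [0.0, 523.0554329453533, 220.94820451884996], [0.0, 0.0, 1.0]] ['image', 'z_map', 'mtx', 'origin', 'rotation', 'shot']
cap [([416.0, 150.0, 439.0, 179.0], 0.98), ([421.0, 281.0, 453.0, 308.0], 0.62), ([306.0, 214.0, 342.0, 248.0], 0.59), ([371.0, 191.0, 422.0, 237.0], 0.46)]
neck [([307.0, 207.0, 332.0, 228.0], 0.47)]
canister [([262.0, 124.0, 360.0, 255.0], 0.67)]
jug [([373.0, 192.0, 423.0, 236.0], 0.92)]
funnel [([224.0, 243.0, 269.0, 291.0], 0.95)]
cap [([164.2, 427.7], 0.97), ([227.4, 320.1], 0.73), ([295.0, 433.9], 0.67)]
cap_edge [([163.8, 439.3], 0.97), ([217.1, 319.9], 0.84), ([280.7, 429.6], 0.66)]
neck [([221.2, 322.1], 0.6)]
canister []
1.0
```

```bash
python3 - <<'E'
import cv2,numpy as np
a=cv2.imread("pics/scene0.png");b=cv2.imread("pics/top0.png")
A=cv2.resize(a[170:370,70:330],None,fx=1.5,fy=1.5);B=cv2.resize(b[100:320,210:470],None,fx=1.5,fy=1.5)
h=max(len(A),len(B));P=lambda x:cv2.copyMakeBorder(x,0,h-len(x),0,0,0)
cv2.imwrite("pics/crop1.png",np.hstack([P(A),P(B)]))
E
```

```text
(no output)
```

View pics/crop1.png

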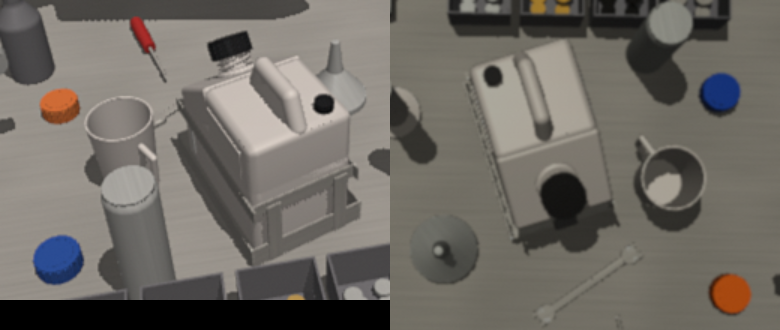

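The black cap on the neck is at scene (225,201) / top (324,231). The look-alikes are blue at scene (108,345) / top (428,164), orange at scene (109,241) / top (437,294), and a small black vent cap at scene (285,239) / top (278,150). I choose the one on the slanting neck. Next I'll measure it with depth.

```bash
cat > h.py <<'E'
import numpy as np,cv2
def cloud(c,T=None):
    z=c["z_map"];v,u=np.mgrid[:z.shape[0],:z.shape[1]];K=c["mtx"]
    P=np.stack([(u-K[0,2])/K[0,0]*z,-(v-K[1,2])/K[1,1]*z,-z],-1)
    if T is None: return P@c["rotation"].T+c["origin"]
    return P@T[:3,:3].T+T[:3,3]
E
python3 - <<'E'
from h import *
for n,bb in (("scene",(205,183,245,225)),("top",(300,205,348,255))):
    c=dict(np.load(n+"0.npz"));P=cloud(c);im=c["image"].max(-1)
    m=np.zeros(im.shape,bool);l,t,r,b=bb;m[t:b,l:r]=1
    m&=(im<75)&(c["z_map"]>0)&(P[...,2]>.15)
    p=P[m];print(n,len(p),p.mean(0),np.percentile(p,[2,98],axis=0).round(4).tolist())
    # ransac plane
    best=None;rng=np.random.default_rng(0)
    for i in range(500):
        q=p[rng.choice(len(p),3,0)];nn=np.cross(q[1]-q[0],q[2]-q[0]);
        if np.linalg.norm(nn)<1e-5: continue
        nn/=np.linalg.norm(nn);k=abs((p-q[0])@nn)<.0015
        if best is None or k.sum()>best.sum():best=k
    q=p[best];ce=q.mean(0);nn=np.linalg.svd(q-ce)[2][2];nn*=np.sign(nn[2])
    print("plane",best.sum(),ce,nn,"tilt",np.degrees(np.arccos(nn[2])),"az",np.degrees(np.arctan2(nn[1],nn[0])))
    if n=="top":
        k=(abs(P[...,2]-.2)<.006); k[:120]=0;k[:,:255]=0;k[:,365:]=0;k[260:]=0
        q=P[k][:,:2];r=cv2.minAreaRect((q*1000).astype(np.float32));print("top face",k.sum(),r,cv2.boxPoints(r).round().tolist())
        k=(abs(P[...,2]-.24)<.008);k[:120]=0;k[:,:255]=0;k[:,365:]=0;k[200:]=0
        q=P[k][:,:2];print("handle",len(q),q.mean(0),P[k][:,2].max(),np.linalg.svd(q-q.mean(0),full_matrices=False)[2][0])
E
```

```text
scene 370 [ 0.56559289 -0.14168036  0.20953728] [[0.551, -0.1688, 0.1901], [0.5778, -0.1134, 0.2243]]
plane 109 [ 0.56795772 -0.13889478  0.21310426] [0.81323942 0.09610463 0.57393862] tilt 54.97466272402131 az 6.739675132554412
top 741 [ 0.54406421 -0.14047494  0.20950255] [[0.5158, -0.1692, 0.1928], [0.573, -0.1122, 0.2242]]
plane 344 [ 0.53750568 -0.14349022  0.2087387 ] [-0.55516228 -0.17284202  0.81358495] tilt 35.55231548595459 az -162.7067531409597
top face 4173 ((630.852294921875, -112.73757934570312), (240.5862274169922, 147.8413543701172), 18.108869552612305) [[494.0, -80.0], [539.0, -220.0], [768.0, -146.0], [722.0, -5.0]]
handle 537 [ 0.6809344  -0.09562431] 0.24798407753065677 [-0.94847145 -0.31686262]
```

Request:
{"op": "send_rows", "data": {
  "moves": "87 0 -30 0 3; 87 0 -35 0 0; 87 0 -35 0 0; 87 -20 0 27.7 0; 87 -20 0 27.7 0; 87 -20 0 27.7 0; 87 -20 0 27.7 0; 87 -20 0 27.7 0; 87 -20 0 27.7 0; 87 -20 0 27.7 0; 87 -20 0 27.7 0; 87 -20 0 27.7 0; 87 -20 0 27.7 0; 87 -20 0 27.7 0; 87 -20 0 27.7 0; 87 -20 0 27.7 0; 87 -20 0 27.7 0; 87 -20 0 27.7 0; 87 -2 0 0 0; 87 0 0 0 0"
}}

```text
time_s: 2.67
position: [0.5263, -0.166, 0.3225]
tcp_rot: [[0.313, -0.0, 0.95], [-0.95, -0.0, 0.313], [-0.0, -1.0, -0.0]]
force: [0.2, -0.3, 0.0]
opening: 0.999
```

```bash
python3 - <<'E'
from rig import *
from h import *
s=read_state();c=capture("wrist");np.savez("w1.npz",**c);print(c["tool_from_camera"].round(3).tolist())
R=np.array(s["tcp_rot"]);t=np.array(s["position"])
P=cloud(c,c["tool_from_camera"])@R.T+t
print("z in view",np.percentile(P[...,2],[1,50,99]))
print([(b["bbox"],b["p"]) for b in search_frame(c,"cap")[:3]],[(b["pixel"],b["p"]) for b in mark_of(c,"cap_edge")[:3]])
im=c["image"].max(-1)
for b in masks_of(c,"cap")[:2]:
    m=b["region"]&(c["z_map"]>0);p=P[m];print(b["p"],m.sum(),p.mean(0))
    n=np.array([-.5736*np.cos(np.radians(18)),-.5736*np.sin(np.radians(18)),.8192]);y=np.array([-np.sin(np.radians(18)),np.cos(np.radians(18)),0])
    Rn=np.c_[np.cross(y,n),y,n];q=p@Rn;print("neck axes pct",np.percentile(q,[1,5,50,95,99],axis=0).round(4).tolist())
cv2.imwrite("pics/w1.png",c["image"])
E
```

```text
[[1.0, -0.0, -0.0, -0.001], [-0.0, 0.3, -0.954, -0.163], [0.0, 0.954, 0.3, 0.082], [0.0, 0.0, 0.0, 1.0]]
z in view [-0.00129426  0.00914398  0.43277248]
[([220.4, 146.7, 297.0, 218.8], 0.75), ([400.7, 281.7, 436.0, 309.6], 0.57), ([475.3, 63.0, 538.6, 115.1], 0.55)] [([105.0, 520.1], 0.91), ([155.2, 260.0], 0.8), ([284.5, 406.7], 0.72)]
0.92 4284 [ 0.5484499  -0.14108307  0.21051665]
neck axes pct [[0.4751, -0.3321, -0.1237], [0.4819, -0.3284, -0.1203], [0.5162, -0.3037, -0.097], [0.5311, -0.2785, -0.0956], [0.532, -0.2747, -0.0952]]
0.8 2472 [ 0.72424199 -0.40206052  0.02527179]
neck axes pct [[0.4456, -0.6416, -0.3319], [0.4551, -0.6349, -0.3217], [0.4774, -0.6048, -0.3027], [0.4981, -0.5825, -0.2875], [0.5014, -0.5812, -0.2849]]
```

View pics/w1.png

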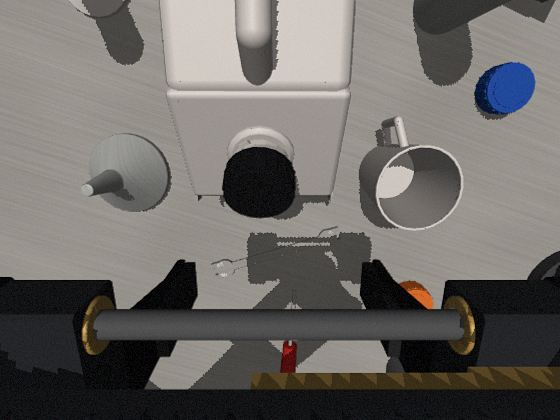

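The wrist view shows the black cap at (260,182) on the neck, with the jug at (412,187) and the funnel at (130,175). The canister is squared up with the tool. The tool can only yaw about vertical, so I'll pinch the cap across the canister's y direction and ratchet it in short strokes.

Request:
{"op": "send_rows", "data": {
  "moves": "87 -8.5 0 12.8 0; 87 -8.6 0 12.8 0; 87 0 0 0 6.7; 87 0 10 0 6.7; 87 0 25 0 6.6; 87 0 30 0 0; 87 0 30 0 0; 87 0 25 0 0; 87 0 15 0 0; 87 0 2.5 0 0; 87 0 0 0 0"
}}

```text
time_s: 3.78
position: [0.544, -0.1445, 0.1842]
tcp_rot: [[-0.037, -0.002, 0.999], [-0.999, 0.001, -0.037], [-0.001, -1.0, -0.002]]
force: [0.1, 0.8, 0.4]
opening: 0.999
```

Request:
{"op": "send_rows", "data": {
  "moves": "70 -2.7 0 1.2 0; 55 0 0 0 0; 55 0 0 0 0; 55 0 0 0 0; 55 0 0 0 0"
}}

```text
time_s: 4.2
position: [0.5467, -0.1411, 0.186]
tcp_rot: [[-0.034, 0.002, 0.999], [-0.999, -0.001, -0.034], [0.001, -1.0, 0.002]]
force: [0.3, 0.5, 3.6]
opening: 0.718
```

Request:
{"op": "send_rows", "data": {
  "moves": "55 0 0 0 -5; 55 0 0 0 -5; 55 0 0 0 -5; 55 0 0 0 -5; 55 0 0 0 0"
}}

```text
time_s: 4.62
position: [0.5482, -0.1442, 0.1886]
tcp_rot: [[0.313, 0.006, 0.95], [-0.95, -0.008, 0.313], [0.009, -1.0, 0.003]]
force: [-3.5, -4.7, 12.1]
opening: 0.715
```

Request:
{"op": "send_rows", "data": {
  "moves": "55 0 0 0 -5; 55 0 0 0 -5; 55 0 0 0 -5; 55 0 0 0 -5; 55 0 0 0 0"
}}

```text
time_s: 5.03
position: [0.5509, -0.1457, 0.1888]
tcp_rot: [[0.62, 0.012, 0.785], [-0.785, -0.011, 0.62], [0.016, -1.0, 0.003]]
force: [1.9, -7.1, 6.9]
opening: 0.702
```

```bash
cat > look.py <<'E'
from rig import *
from h import *
import sys
# wrist view of the cap in neck axes; reference top disc centre at start (.5025,-.3034,-.0962)
s=read_state();c=capture("wrist");R=np.array(s["tcp_rot"]);t=np.array(s["position"])
P=cloud(c,c["tool_from_camera"])@R.T+t
a=np.radians(18);n=np.array([-.5736*np.cos(a),-.5736*np.sin(a),.8192]);y=np.array([-np.sin(a),np.cos(a),0]);Rn=np.c_[np.cross(y,n),y,n]
q=P@Rn-[.5025,-.3034,-.0962]
m=(c["z_map"]>0)&(np.hypot(q[...,0],q[...,1])<.031)&(abs(q[...,2])<.025)&(c["image"].max(-1)<70)
p=q[m];print(len(p),"pct z",np.percentile(p[:,2],[5,25,50,75,95]).round(4))
d=p[abs(p[:,2]-np.median(p[:,2]))<.004]
if len(d)>30:
    A=np.c_[d[:,:2],np.ones(len(d))];k=np.linalg.lstsq(A,d[:,2],rcond=None)[0];print("plane slope x,y, z0",k.round(4),len(d), "x/y range",np.percentile(d[:,:2],[1,99],axis=0).round(4).tolist())
print([(np.round(b["pixel"]),round(b["p"],2)) for b in mark_of(c,"cap_edge")[:3]])
print("pos",t.round(4),"F",np.round(s["force"],1),"M",np.round(s["moment"],2),"op",s["opening"],"j",np.round(s["joint_positions"],1))
if len(sys.argv)>1: cv2.imwrite("pics/"+sys.argv[1],c["image"])
E
python3 look.py w2.png
```

```text
5561 pct z [-0.0217 -0.011  -0.0025  0.0018  0.0068]
plane slope x,y, z0 [-0.0146  0.0109 -0.0018] 2206 x/y range [[-0.0131, -0.025], [0.0303, 0.0285]]
[(array([254., 268.]), 0.78)]
pos [ 0.5509 -0.1457  0.1888] F [ 1.9 -7.1  6.9] M [-1.36 -0.35  0.32] op 0.7020169943113279 j [-25.9  28.1  92.8  -0.3  58.3  26. ]
```

View pics/w2.png

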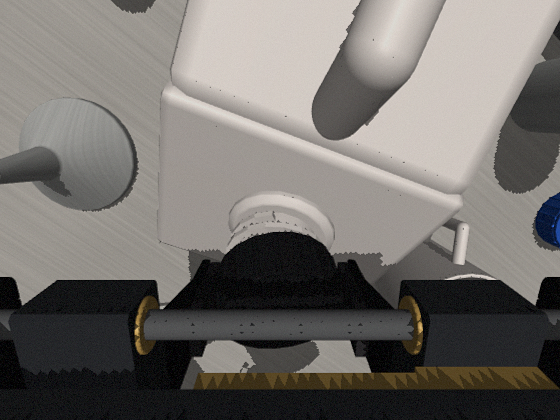

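Request:
{"op": "send_rows", "data": {
  "moves": "78 0 0 0 0; 78 0 0 0 0; 78 0 0 0 6.7; 78 0 0 0 6.7; 78 0 0 0 6.6; 78 0 0 0 0"
}}

```text
time_s: 5.63
position: [0.5472, -0.1414, 0.1856]
tcp_rot: [[0.308, 0.002, 0.951], [-0.951, -0.001, 0.308], [0.002, -1.0, 0.002]]
force: [1.5, -2.0, 0.6]
opening: 0.891
```

```bash
cat > loc.py <<'E'
from rig import *
from h import *
a=np.radians(18);n=np.array([-.5736*np.cos(a),-.5736*np.sin(a),.8192]);y=np.array([-np.sin(a),np.cos(a),0]);Rn=np.c_[np.cross(y,n),y,n]
for w in ("top","scene"):
    c=capture(w);q=cloud(c)@Rn-[.5025,-.3034,-.0962]
    print(w,[(np.round(b["pixel"]).tolist(),round(b["p"],2)) for b in mark_of(c,"cap_edge")[:4]])
    for b in masks_of(c,"cap"):
        p=q[b["region"]&(c["z_map"]>0)]
        if len(p)<30 or np.linalg.norm(np.median(p,0))>.05: continue
        print("cap",len(p),"pct1,50,99",np.percentile(p,[1,50,90,99],axis=0).round(4).tolist())
    cv2.imwrite("pics/l_%s.png"%w,c["image"])
E
python3 loc.py; python3 look.py w3.png
```

```text
top [([166.0, 441.0], 0.78), ([285.0, 431.0], 0.68)]
scene [([341.0, 96.0], 0.83), ([247.0, 111.0], 0.8)]
cap 515 pct1,50,99 [[-0.0164, -0.0351, -0.0345], [0.0251, -0.0119, -0.0122], [0.0332, 0.0104, 0.0033], [0.0359, 0.0178, 0.0085]]
4909 pct z [-0.0214 -0.009  -0.0027  0.001   0.0093]
plane slope x,y, z0 [ 0.0071  0.0411 -0.0022] 2350 x/y range [[0.0052, -0.0289], [0.0304, 0.0222]]
[(array([259., 260.]), 0.92)]
pos [ 0.5468 -0.1413  0.1854] F [ 1.7 -2.   2.1] M [-0.47 -0.33  0.07] op 0.8937959666248346 j [-25.8  28.2  93.1  -0.   58.5  46.1]
```

```bash
cat > look.py <<'E'
from rig import *
from h import *
import sys
s=read_state();c=capture("wrist");R=np.array(s["tcp_rot"]);t=np.array(s["position"])
P=cloud(c,c["tool_from_camera"])@R.T+t
a=np.radians(18);n=np.array([-.5736*np.cos(a),-.5736*np.sin(a),.8192]);y=np.array([-np.sin(a),np.cos(a),0]);Rn=np.c_[np.cross(y,n),y,n]
q=P@Rn-[.5025,-.3034,-.0962]
for b in masks_of(c,"cap"):
    m=b["region"]&(c["z_map"]>0)&(np.hypot(q[...,0],q[...,1])<.034)&(abs(q[...,2])<.04)
    p=q[m]
    if len(p)<100: continue
    zt=np.percentile(p[:,2],97);print("mask",round(b["p"],2),len(p),"z pct",np.percentile(p[:,2],[1,25,50,75,97]).round(4))
    d=p[(np.hypot(p[:,0],p[:,1])<.029)]
    best=None;rng=np.random.default_rng(0)
    for i in range(400):
        u=d[rng.choice(len(d),3,0)];nn=np.cross(u[1]-u[0],u[2]-u[0]);l=np.linalg.norm(nn)
        if l<1e-5 or abs(nn[2]/l)<.85: continue
        k=abs((d-u[0])@nn/l)<.001
        if best is None or k.sum()>best.sum():best=k
    d=d[best];k=np.linalg.lstsq(np.c_[d[:,:2],np.ones(len(d))],d[:,2],rcond=None)[0]
    print(" top plane slopes,z0",k.round(4),len(d),"xy 1/99",np.percentile(d[:,:2],[1,99],axis=0).round(4).tolist())
for b in mark_of(c,"cap_edge")[:3]:
    r,u=np.round(b["pixel"]).astype(int); print("edge",r,u,round(b["p"],2),q[r,u].round(4))
print("pos",t.round(4),"F",np.round(s["force"],1),"M",np.round(s["moment"],2),"op",round(s["opening"],3),"j6",round(s["joint_positions"][5],1),"t",s["time_s"])
if len(sys.argv)>1: cv2.imwrite("pics/"+sys.argv[1],c["image"])
E
python3 look.py w4.png
python3 -c "
import cv2;a=cv2.imread('pics/w4.png')[120:360,130:430];cv2.imwrite('pics/w4c.png',cv2.convertScaleAbs(cv2.resize(a,None,fx=2.5,fy=2.5),alpha=1.8,beta=20))"
```

```text
mask 0.94 7574 z pct [-0.0321 -0.0171 -0.0054 -0.0011  0.0094]
 top plane slopes,z0 [-0.2261  0.2718  0.0054] 2400 xy 1/99 [[-0.021, -0.0267], [0.0284, 0.0149]]
edge 259 260 0.6 [ 0.0284  0.009  -0.0156]
pos [ 0.5468 -0.1412  0.1854] F [ 1.8 -1.7  2.1] M [-0.47 -0.36 -0.02] op 0.897 j6 46.1 t 6.0333
```

View pics/w4c.png

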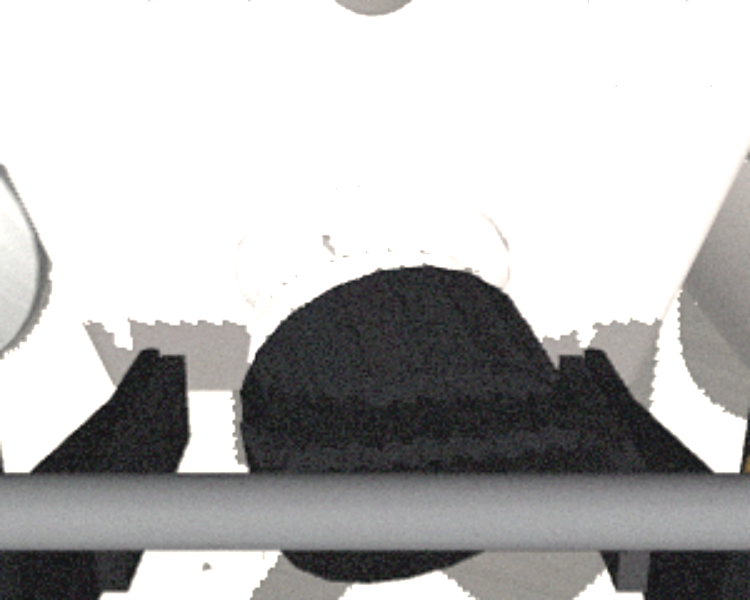

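The crop shows the cap tilted on the neck: its right side is low and touches the right finger. The pads met only its edges at large yaw. I'll regrip square at zero yaw and press along the neck axis.

Request:
{"op": "send_rows", "data": {
  "moves": "55 0 0 0 0; 55 0 0 0 0; 55 0 0 0 0; 55 0 0 0 0; 55 0 1 0.7 0; 55 0 1 0.7 0; 55 0 0 0 0"
}}

```text
time_s: 6.77
position: [0.549, -0.1471, 0.1857]
tcp_rot: [[0.311, 0.004, 0.95], [-0.95, -0.013, 0.311], [0.013, -1.0, -0.001]]
force: [-2.4, -16.2, 10.7]
opening: 0.718
```

```bash
python3 look.py w5.png
```

```text
mask 0.92 7699 z pct [-0.0336 -0.0182 -0.0055 -0.0013  0.009 ]
 top plane slopes,z0 [-0.2268  0.2509  0.0049] 2484 xy 1/99 [[-0.021, -0.0265], [0.0284, 0.0155]]
edge 255 246 0.9 [ 0.0285  0.0092 -0.0179]
pos [ 0.549  -0.1471  0.1857] F [ -2.4 -16.2  10.7] M [-2.66  0.38  0.03] op 0.718 j6 46.3 t 6.7667
```

Request:
{"op": "send_rows", "data": {
  "moves": "87 0 0 0 0; 87 0 0 0 0; 87 0 -10 -0.5 0; 87 0 -20 0 0; 87 0 -20 0 0; 0 -2.5 0 -17 0; 0 -3 0 -17 0; 0 0 0 0 0; 0 0 0 0 0; 0 0 0 0 0; 0 0 0 0 0; 0 0 0 0 0"
}}

```text
time_s: 7.92
position: [0.5135, -0.1456, 0.2327]
tcp_rot: [[0.31, -0.0, 0.951], [-0.951, 0.001, 0.31], [-0.001, -1.0, -0.0]]
force: [-0.2, 0.2, 0.1]
opening: 0.555
```

```bash
python3 look.py w6.png; python3 loc.py
```

```text
edge 168 268 0.57 [ 0.0276  0.0128 -0.0153]
pos [ 0.5135 -0.1456  0.2327] F [-0.2  0.2  0.1] M [-0.06  0.   -0.04] op 0.555 j6 44.1 t 7.9167
top [([164.0, 440.0], 0.81)]
scene [([197.0, 234.0], 0.81), ([341.0, 96.0], 0.55)]
cap 524 pct1,50,99 [[-0.3497, -0.0353, -0.031], [0.0255, -0.0107, -0.0098], [0.0338, 0.0126, 0.0047], [0.0375, 0.0645, 0.0089]]
```

Request:
{"op": "send_rows", "data": {
  "moves": "0 0 0 0 0; 0 0 0 0 0; 0 0 0 0 0; 0 0 0 0 0; 0 0 0 0 0; 0 0 5 0 0; 0 0 5 0 0; 0 0 4 0 0; 0 0 3 0 0; 0 0 0 0 0"
}}

```text
time_s: 9.2
position: [0.5124, -0.1456, 0.215]
tcp_rot: [[0.309, -0.002, 0.951], [-0.951, 0.001, 0.309], [-0.002, -1.0, -0.002]]
force: [-0.3, -0.3, -0.9]
opening: 0.004
```

```bash
python3 look.py w7.png; python3 -c "
import cv2,numpy as np;a=cv2.imread('pics/w7.png')[90:330,130:430];b=cv2.imread('pics/l_scene.png')[160:250,180:300]
b=cv2.resize(b,(480,360),interpolation=cv2.INTER_CUBIC);a=cv2.resize(a,(450,360))
a=np.hstack([a[:,50:350],b]);cv2.imwrite('pics/w7c.png',cv2.convertScaleAbs(a,alpha=1.2,beta=15))"
```

```text
mask 0.58 9614 z pct [-0.0282 -0.0022  0.0018  0.0054  0.0095]
 top plane slopes,z0 [-0.2296  0.1393  0.0064] 5634 xy 1/99 [[-0.0187, -0.0272], [0.0278, 0.0211]]
edge 170 271 0.63 [ 0.0289  0.011  -0.015 ]
pos [ 0.5124 -0.1456  0.215 ] F [-0.3 -0.3 -0.9] M [ 0.03  0.07 -0.03] op 0.004 j6 44.1 t 9.2
```

View pics/w7c.png

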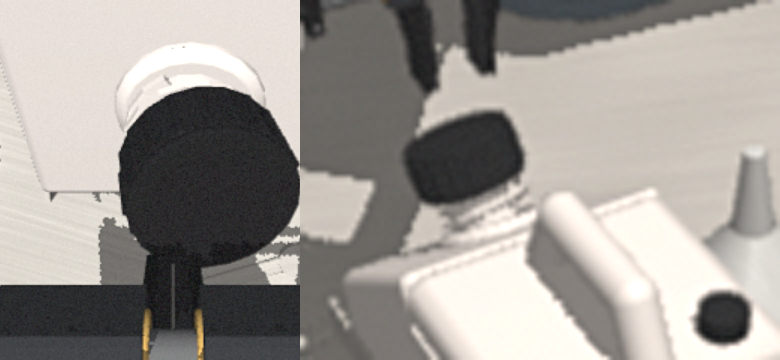

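Request:
{"op": "send_rows", "data": {
  "moves": "0 0 1 3 0; 0 0 2 0 0; 0 0 2 0 0; 0 0 1 0 0; 0 0 1 0 0; 0 0 1 0 0; 0 0 1 0 0; 0 0 0 0 0"
}}

```text
time_s: 10.02
position: [0.5162, -0.1451, 0.2102]
tcp_rot: [[0.31, 0.002, 0.951], [-0.951, -0.001, 0.31], [0.002, -1.0, 0.001]]
force: [-6.2, 1.0, 18.9]
opening: 0.006
```

```bash
python3 look.py w8.png
```

```text
mask 0.75 9572 z pct [-0.0267 -0.0026  0.0015  0.0045  0.0079]
 top plane slopes,z0 [-0.1807  0.1238  0.0057] 5223 xy 1/99 [[-0.0194, -0.0271], [0.0277, 0.0216]]
edge 180 270 0.65 [ 0.0285  0.0108 -0.015 ]
pos [ 0.5162 -0.1451  0.2102] F [-6.2  1.  18.9] M [0.47 0.74 0.01] op 0.006 j6 44.3 t 10.0167
```

Request:
{"op": "send_rows", "data": {
  "moves": "0 1 -0.5 0 0; 0 1.5 0 0 0; 0 1.5 0 0 0; 0 1.5 0 0 0; 0 1.5 0 0 0; 0 1.5 0 0 0; 0 1.5 0 0 0; 0 0 0 0 0"
}}

```text
time_s: 10.83
position: [0.5181, -0.1549, 0.21]
tcp_rot: [[0.31, -0.001, 0.951], [-0.951, -0.001, 0.31], [0.001, -1.0, -0.001]]
force: [-6.6, 0.3, 16.2]
opening: 0.003
```

```bash
python3 look.py w9.png
```

```text
mask 0.86 9011 z pct [-0.0302 -0.0073 -0.0015  0.0035  0.01  ]
 top plane slopes,z0 [-0.1287  0.4109  0.0066] 4173 xy 1/99 [[-0.0188, -0.0276], [0.0279, 0.013]]
edge 184 256 0.89 [ 0.028   0.0074 -0.0114]
pos [ 0.5181 -0.1549  0.21  ] F [-6.6  0.3 16.2] M [0.24 1.03 0.05] op 0.003 j6 43.6 t 10.8333
```

Request:
{"op": "send_rows", "data": {
  "moves": "0 0 -9 0 0; 0 0 -9 0 0; 0 -10 0 2 0; 0 -10 0 2 0; 0 0 4 0 0; 0 0 3 0 0; 0 0 2 0 0; 0 0 2 0 0; 0 0 0 0 0"
}}

```text
time_s: 11.73
position: [0.516, -0.1335, 0.2158]
tcp_rot: [[0.31, -0.001, 0.951], [-0.951, 0.001, 0.31], [-0.001, -1.0, -0.001]]
force: [-4.3, 3.3, 14.4]
opening: 0.002
```

```bash
python3 look.py w10.png
```

```text
mask 0.55 8659 z pct [-0.0297 -0.0077 -0.0016  0.0037  0.0096]
 top plane slopes,z0 [-0.1304  0.4079  0.0065] 3859 xy 1/99 [[-0.0224, -0.0273], [0.0277, 0.0131]]
edge 190 301 0.6 [ 0.0279  0.0068 -0.0121]
pos [ 0.516  -0.1335  0.2158] F [-4.3  3.3 14.4] M [0.41 0.71 0.04] op 0.002 j6 45.4 t 11.7333
```

```bash
python3 loc.py; python3 -c "
import cv2,numpy as np;a=cv2.imread('pics/w10.png')[90:330,130:430];b=cv2.imread('pics/l_scene.png')[160:250,180:290]
b=cv2.resize(b,(440,360),interpolation=cv2.INTER_CUBIC);a=cv2.resize(a,(450,360))
a=np.hstack([a[:,50:400],b]);cv2.imwrite('pics/w10c.png',cv2.convertScaleAbs(a,alpha=1.5,beta=20))"
```

```text
top [([282.0, 428.0], 0.85), ([164.0, 439.0], 0.55)]
scene [([340.0, 97.0], 0.94), ([197.0, 232.0], 0.84), ([247.0, 116.0], 0.64)]
cap 555 pct1,50,99 [[-0.3309, -0.0385, -0.0405], [0.0235, -0.0126, -0.013], [0.0323, 0.0117, 0.003], [0.0353, 0.1406, 0.0095]]
```

View pics/w10c.png

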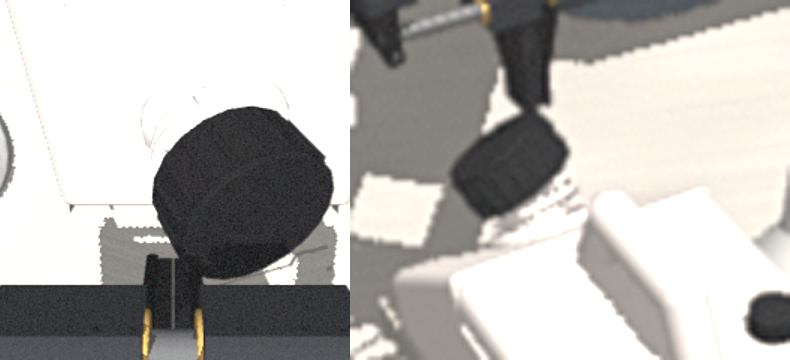

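The view shows the cap leaning toward -y (right in the wrist view), with its +y skirt riding up on the rim. I'll straddle it with open fingers and push only with the -y finger, toward +y at the top edge.

Request:
{"op": "send_rows", "data": {
  "moves": "87 0 -12 0 0; 87 0 -14 0 0; 87 11 0 12.5 0; 87 11 0 12.5 0; 87 0 0 0 0; 87 0 0 0 0; 87 0 0 0 0; 87 0 0 0 0; 87 0 0 0 0; 87 0 0 0 0; 87 0 0 0 0; 87 0 10 0 0; 87 0 20 0 0; 87 0 14 0 0; 87 0 0 0 0"
}}

```text
time_s: 13.43
position: [0.5448, -0.1463, 0.1932]
tcp_rot: [[0.309, -0.006, 0.951], [-0.951, 0.003, 0.309], [-0.005, -1.0, -0.005]]
force: [-0.5, 0.9, -0.5]
opening: 0.98
```

Request:
{"op": "send_rows", "data": {
  "moves": "87 -3 0 0 0; 87 -3 0 0 0; 87 -2 0 0 0; 87 -2 0 0 0; 87 -2 0 0 0; 87 -2 0 0 0; 87 -2 0 0 0; 87 -2 0 0 0; 87 0 0 0 0"
}}

```text
time_s: 14.18
position: [0.5432, -0.135, 0.1979]
tcp_rot: [[0.31, 0.004, 0.951], [-0.951, -0.01, 0.31], [0.011, -1.0, 0.001]]
force: [-0.5, -11.7, 0.5]
opening: 1.005
```

```bash
python3 look.py w11.png
```

```text
mask 0.64 8643 z pct [-0.0331 -0.0152 -0.0058 -0.001   0.005 ]
 top plane slopes,z0 [-0.2066  0.3237  0.0038] 3228 xy 1/99 [[-0.0091, -0.0274], [0.028, 0.0181]]
edge 244 273 0.66 [ 0.0284  0.0107 -0.0163]
pos [ 0.5432 -0.135   0.1979] F [ -0.5 -11.7   0.5] M [-2.06  0.09 -0.18] op 1.005 j6 47.0 t 14.1833
```

Request:
{"op": "send_rows", "data": {
  "moves": "87 -2 0 0 0; 87 -2 0 0 0; 87 -2 0 0 0; 87 -1 0 0 0; 87 0 0 0 0"
}}

```text
time_s: 14.75
position: [0.5428, -0.1336, 0.1987]
tcp_rot: [[0.31, 0.008, 0.951], [-0.95, -0.02, 0.311], [0.021, -1.0, 0.002]]
force: [0.2, -24.0, -1.0]
opening: 0.998
```

```bash
python3 look.py w12.png
```

```text
mask 0.71 8751 z pct [-0.0316 -0.0151 -0.0055 -0.0009  0.0047]
 top plane slopes,z0 [-0.1895  0.2816  0.003 ] 3418 xy 1/99 [[-0.0098, -0.0273], [0.0278, 0.0204]]
edge 243 275 0.56 [ 0.0293  0.0114 -0.016 ]
pos [ 0.5428 -0.1336  0.1987] F [  0.2 -24.   -1. ] M [-4.    0.09 -0.39] op 0.998 j6 47.6 t 14.75
```

Request:
{"op": "send_rows", "data": {
  "moves": "87 0 -0.9 1.2 0; 87 0 -0.9 1.2 0; 87 0 -0.9 1.2 0; 87 0 -0.9 1.2 0; 87 0 -0.9 1.2 0; 87 0 -0.9 1.2 0; 87 0 0 0 0"
}}

```text
time_s: 15.48
position: [0.5446, -0.1317, 0.2017]
tcp_rot: [[0.31, -0.005, 0.951], [-0.951, -0.019, 0.31], [0.016, -1.0, -0.01]]
force: [-6.2, -27.3, -5.8]
opening: 1.002
```

```bash
python3 look.py w13.png
```

```text
mask 0.91 8011 z pct [-0.0326 -0.0163 -0.0047 -0.0006  0.0044]
 top plane slopes,z0 [-0.208   0.2455  0.0031] 3264 xy 1/99 [[-0.0081, -0.0275], [0.0279, 0.0219]]
edge 245 270 0.67 [ 0.0291  0.0149 -0.0164]
pos [ 0.5446 -0.1317  0.2017] F [ -6.2 -27.3  -5.8] M [-4.62  1.31 -0.61] op 1.002 j6 48.1 t 15.4833
```

Request:
{"op": "send_rows", "data": {
  "moves": "87 0 -0.9 1.2 0; 87 0 -0.9 1.2 0; 87 0 -0.9 1.2 0; 87 0 -0.9 1.2 0; 87 0 -0.9 1.2 0; 87 0 -0.9 1.2 0; 87 0 -0.9 1.2 0; 87 0 0 0 0"
}}

```text
time_s: 16.3
position: [0.5564, -0.1244, 0.2099]
tcp_rot: [[0.309, 0.005, 0.951], [-0.951, -0.011, 0.309], [0.012, -1.0, 0.002]]
force: [1.2, -11.5, 3.1]
opening: 1.001
```

```bash
python3 look.py w14.png; python3 loc.py
```

```text
mask 0.7 5814 z pct [-0.0327 -0.0191 -0.0073 -0.0028  0.0022]
 top plane slopes,z0 [-0.1815  0.2479  0.003 ] 1546 xy 1/99 [[-0.0183, -0.0278], [0.0282, 0.0178]]
edge 262 275 0.84 [ 0.0269  0.0157 -0.0185]
pos [ 0.5564 -0.1244  0.2099] F [  1.2 -11.5   3.1] M [-2.13 -0.02 -0.09] op 1.001 j6 48.6 t 16.3
top [([282.0, 430.0], 0.96), ([167.0, 441.0], 0.55)]
scene [([200.0, 234.0], 0.96), ([248.0, 114.0], 0.96), ([340.0, 95.0], 0.88), ([206.0, 227.0], 0.63)]
cap 460 pct1,50,99 [[-0.0138, -0.0302, -0.0343], [0.0273, -0.0047, -0.0148], [0.0338, 0.0164, 0.0023], [0.0363, 0.0244, 0.0071]]
```

Request:
{"op": "send_rows", "data": {
  "moves": "87 6 0 0 0; 87 6 0 0 6; 87 0 0 0 6; 87 0 0 0 6; 87 0 0 0 0"
}}

```text
time_s: 17.17
position: [0.5578, -0.1298, 0.2082]
tcp_rot: [[-0.002, -0.0, 1.0], [-1.0, 0.001, -0.002], [-0.001, -1.0, -0.0]]
force: [0.4, -0.0, 0.3]
opening: 1.001
```

```bash
python3 look.py w15.png
```

```text
mask 0.96 6511 z pct [-0.0333 -0.0184 -0.0061 -0.0019  0.002 ]
 top plane slopes,z0 [-0.1629  0.2655  0.0033] 2188 xy 1/99 [[-0.0142, -0.0278], [0.0281, 0.0153]]
pos [ 0.5578 -0.1298  0.2082] F [ 0.4 -0.   0.3] M [ 0.02  0.03 -0.02] op 1.001 j6 65.8 t 17.1667
```

Request:
{"op": "send_rows", "data": {
  "moves": "87 5 5 -6 0; 87 5 8 -6 0; 70 0 7.2 0 0; 55 0 0 0 0; 55 0 0 0 0; 55 0 0 0 0; 55 0 0 0 0; 55 0 0 0 0"
}}

```text
time_s: 17.98
position: [0.5456, -0.1434, 0.1877]
tcp_rot: [[0.001, -0.001, 1.0], [-1.0, -0.006, 0.001], [0.006, -1.0, -0.001]]
force: [-1.8, -9.1, -4.2]
opening: 0.731
```

```bash
python3 look.py w16.png
```

```text
mask 0.88 8578 z pct [-0.033  -0.018  -0.0055 -0.0017  0.0075]
 top plane slopes,z0 [-0.1795  0.2502  0.0029] 3326 xy 1/99 [[-0.018, -0.0278], [0.0281, 0.0198]]
edge 265 229 0.62 [ 0.028   0.0145 -0.0161]
pos [ 0.5456 -0.1434  0.1877] F [-1.8 -9.1 -4.2] M [-1.39  0.4  -0.1 ] op 0.731 j6 64.2 t 17.9833
```

Request:
{"op": "send_rows", "data": {
  "moves": "55 0 0.4 0.3 -3; 55 0 0.4 0.3 -3; 55 0 0.4 0.3 -3; 55 0 0.4 0.3 -3; 55 0 0.4 0.3 -3; 55 0 0 0 0"
}}

```text
time_s: 18.63
position: [0.5473, -0.1466, 0.1884]
tcp_rot: [[0.262, -0.0, 0.965], [-0.965, -0.013, 0.262], [0.012, -1.0, -0.003]]
force: [-7.4, -15.1, 8.0]
opening: 0.724
```

```bash
python3 look.py w17.png
```

```text
mask 0.58 8101 z pct [-0.0351 -0.0158 -0.0056 -0.0012  0.0114]
 top plane slopes,z0 [-0.3374  0.3355  0.0066] 3141 xy 1/99 [[-0.0173, -0.0276], [0.0283, 0.0157]]
edge 262 230 0.74 [ 0.0261  0.0164 -0.0141]
pos [ 0.5473 -0.1466  0.1884] F [ -7.4 -15.1   8. ] M [-2.68  1.29 -0.47] op 0.724 j6 49.3 t 18.6333
```

Request:
{"op": "send_rows", "data": {
  "moves": "55 0 0 0 3; 55 0 0 0 4; 55 0 0 0 4; 55 0 0 0 4; 55 0 0 0 4; 55 0 0 0 0"
}}

```text
time_s: 19.28
position: [0.5506, -0.1428, 0.1882]
tcp_rot: [[-0.071, 0.008, 0.997], [-0.997, -0.006, -0.071], [0.005, -1.0, 0.008]]
force: [1.7, -5.2, 3.5]
opening: 0.726
```

```bash
python3 look.py w18.png
```

```text
mask 0.87 6214 z pct [-0.0374 -0.009  -0.0051 -0.002   0.0087]
 top plane slopes,z0 [-0.3207  0.2784  0.0042] 3320 xy 1/99 [[-0.0141, -0.0278], [0.0282, 0.0201]]
edge 288 524 0.88 [-0.266  -0.2202 -0.0558]
edge 259 231 0.56 [ 0.0323  0.0106 -0.0221]
pos [ 0.5506 -0.1428  0.1882] F [ 1.7 -5.2  3.5] M [-0.82 -0.24 -0.22] op 0.726 j6 68.4 t 19.2833
```

Request:
{"op": "send_rows", "data": {
  "moves": "55 -0.9 1.1 -1.2 0; 55 -0.9 1.1 -1.2 0; 55 -0.9 1.1 -1.2 0; 55 -0.9 1.1 -1.2 0; 55 0 0 0 0"
}}

```text
time_s: 19.85
position: [0.5509, -0.1426, 0.1874]
tcp_rot: [[-0.068, 0.019, 0.998], [-0.998, -0.014, -0.067], [0.013, -1.0, 0.02]]
force: [3.5, -9.8, 14.5]
opening: 0.723
```

```bash
python3 look.py w19.png
```

```text
edge 291 519 0.72 [ 0.0532 -0.0738  0.0372]
edge 259 232 0.64 [ 0.0344  0.0099 -0.0208]
pos [ 0.5509 -0.1426  0.1874] F [ 3.5 -9.8 14.5] M [-1.73 -0.59 -0.03] op 0.723 j6 68.4 t 19.85
```

Request:
{"op": "send_rows", "data": {
  "moves": "87 0 0 0 0; 87 0 -4 0 0; 87 0 -5 0 0; 87 0 -5 0 -7; 87 0 -5 0 -7; 87 0 0 0 -7; 87 0 0 0 -7; 87 0 0 0 -7; 87 0 0 0 -7; 87 0 0 0 -7; 87 0 0 0 -7; 87 0 0 0 -7; 87 0 0 0 0"
}}

```text
time_s: 21.08
position: [0.5428, -0.1354, 0.2006]
tcp_rot: [[0.859, -0.0, 0.512], [-0.512, 0.001, 0.859], [-0.001, -1.0, 0.001]]
force: [0.8, 0.1, 0.1]
opening: 1.003
```

```bash
python3 look.py w20.png
```

```text
mask 0.82 6171 z pct [-0.0351 -0.0101 -0.0042  0.001   0.0075]
 top plane slopes,z0 [-0.3728  0.2826  0.0048] 2752 xy 1/99 [[-0.0023, -0.0191], [0.0283, 0.0214]]
edge 236 316 0.85 [ 0.0331  0.0122 -0.0218]
pos [ 0.5428 -0.1354  0.2006] F [0.8 0.1 0.1] M [-0.01 -0.08  0.  ] op 1.003 j6 5.3 t 21.0833
```

Request:
{"op": "send_rows", "data": {
  "moves": "87 -3 0 0 0; 87 -3 0 0 0; 87 -3 0 0 0; 87 -2 0 0 0; 87 -2 0 0 0; 87 -2 0 0 0; 87 0 0 0 0"
}}

```text
time_s: 21.82
position: [0.5396, -0.1353, 0.2025]
tcp_rot: [[0.856, 0.022, 0.516], [-0.516, -0.014, 0.856], [0.026, -1.0, -0.0]]
force: [16.8, -12.8, -10.7]
opening: 1.001
```

```bash
python3 look.py w21.png
```

```text
mask 0.65 6903 z pct [-0.0322 -0.0088 -0.0024  0.0025  0.0082]
 top plane slopes,z0 [-0.2627  0.259   0.0043] 3094 xy 1/99 [[-0.0077, -0.0205], [0.0282, 0.0223]]
edge 238 322 0.77 [ 0.0328  0.0104 -0.0188]
pos [ 0.5396 -0.1353  0.2025] F [ 16.8 -12.8 -10.7] M [-2.08 -2.55 -0.02] op 1.001 j6 5.7 t 21.8167
```

Request:
{"op": "send_rows", "data": {
  "moves": "87 -0.2 -0.6 1.3 0; 87 -0.2 -0.6 1.3 0; 87 -0.2 -0.6 1.3 0; 87 -0.2 -0.6 1.3 0; 87 -0.2 -0.6 1.3 0; 87 -0.2 -0.6 1.3 0; 87 -0.2 -0.6 1.3 0; 87 -0.2 -0.6 1.3 0; 87 0 0 0 0"
}}

```text
time_s: 22.72
position: [0.5433, -0.127, 0.208]
tcp_rot: [[0.856, 0.021, 0.516], [-0.516, -0.016, 0.856], [0.027, -1.0, -0.003]]
force: [13.4, -16.2, -6.0]
opening: 0.997
```

```bash
python3 look.py w22.png
```

```text
mask 0.72 5456 z pct [-0.0329 -0.0123 -0.0034  0.0017  0.0076]
 top plane slopes,z0 [-0.2687  0.2569  0.0044] 1933 xy 1/99 [[-0.0021, -0.0152], [0.0282, 0.0225]]
edge 250 317 0.56 [ 0.0311  0.0123 -0.0187]
pos [ 0.5433 -0.127   0.208 ] F [ 13.4 -16.2  -6. ] M [-2.6  -2.1  -0.17] op 0.997 j6 6.9 t 22.7167
```

```bash
python3 - <<'E'
from h import *
c=dict(np.load("w1.npz"));R=np.array([[.313,0,.95],[-.95,0,.313],[0,-1,0]]);t=np.array([.5263,-.166,.3225])
P=cloud(c,c["tool_from_camera"])@R.T+t
a=np.radians(18);n=np.array([-.5736*np.cos(a),-.5736*np.sin(a),.8192]);y=np.array([-np.sin(a),np.cos(a),0]);Rn=np.c_[np.cross(y,n),y,n]
q=P@Rn-[.5025,-.3034,-.0962]
r=np.hypot(q[...,0],q[...,1]);m=(c["z_map"]>0)&(abs(q[...,1])<.07)&(r>.04)&(abs(q[...,0])<.05)&(abs(q[...,2]+.055)<.02)
d=q[m];k=np.linalg.lstsq(np.c_[d[:,:2],np.ones(len(d))],d[:,2],rcond=None)[0];e=d[:,2]-np.c_[d[:,:2],np.ones(len(d))]@k
d=d[abs(e-np.median(e))<.003];k=np.linalg.lstsq(np.c_[d[:,:2],np.ones(len(d))],d[:,2],rcond=None)[0];print("shoulder",k,len(d))
m=(r<.028)&(abs(q[...,2])<.004);d=q[m];print("cap plane",np.linalg.lstsq(np.c_[d[:,:2],np.ones(len(d))],d[:,2],rcond=None)[0])
print("edge0",q[155,260],q[157,260])
# neck/collar lateral centre: light points just above the shoulder
m=(c["z_map"]>0)&(r<.05)&(q[...,2]>-.046)&(q[...,2]<-.032)&(abs(q[...,1])<.04);print("collar",m.sum(),np.percentile(q[m],[1,50,99],axis=0))
c=dict(np.load("top0.npz"));q2=cloud(c)@Rn-[.5025,-.3034,-.0962];print("edge0 top",q2[217,320])
E
```

```text
shoulder [-0.0017885   0.00110999 -0.0534506 ] 7474
cap plane [ 0.00231402  0.00919846 -0.00020326]
edge0 [ 0.02846402 -0.00137402 -0.01847415] [ 0.02829973 -0.00144454 -0.01629517]
collar 333 [[ 0.00740544 -0.02438702 -0.04589852]
 [ 0.02138031  0.00017508 -0.03830576]
 [ 0.02591461  0.02246348 -0.03336579]]
edge0 top [ 0.02833472  0.00333401 -0.02222115]
```

Request:
{"op": "send_rows", "data": {
  "moves": "87 10 0 0 0; 87 0 6 -6 0; 87 0 8 -5 0; 87 -4 0 0 0; 87 -3 0 0 0; 87 -3 0 0 0; 87 0 0 0 0; 87 -0.5 -1 -0.5 0; 87 -0.5 -1 -0.5 0; 87 -0.5 -1 -0.5 0; 87 -0.5 -1 -0.5 0; 87 -0.5 -1 -0.5 0; 87 -0.5 -1 -0.5 0; 87 0 0 0 0"
}}

```text
time_s: 24.03
position: [0.5335, -0.1342, 0.1999]
tcp_rot: [[0.856, 0.023, 0.516], [-0.516, -0.011, 0.857], [0.025, -1.0, 0.002]]
force: [15.9, -8.1, -3.3]
opening: 1.0
```

```bash
python3 look.py w23.png
```

```text
mask 0.62 8429 z pct [-0.0258 -0.0125 -0.0028  0.0016  0.0048]
 top plane slopes,z0 [0.0432 0.19   0.001 ] 2914 xy 1/99 [[-0.024, -0.0179], [0.026, 0.0245]]
edge 248 305 0.95 [ 0.0214  0.0171 -0.0106]
pos [ 0.5335 -0.1342  0.1999] F [15.9 -8.1 -3.3] M [-1.39 -2.78  0.07] op 1.0 j6 5.3 t 24.0333
```

Request:
{"op": "send_rows", "data": {
  "moves": "87 10 0 0 0; 87 3 0 0 7; 87 0 0 0 7; 87 0 2 0 7; 87 0 2 0 7; 87 0 2 0 7; 87 0 2 0 6; 87 0 0 0 0"
}}

```text
time_s: 24.85
position: [0.5337, -0.1353, 0.1885]
tcp_rot: [[0.307, -0.003, 0.952], [-0.952, 0.001, 0.307], [-0.002, -1.0, -0.003]]
force: [-1.0, -2.1, 0.2]
opening: 0.999
```

```bash
python3 look.py w24.png
```

```text
mask 0.85 10371 z pct [-0.0279 -0.0139 -0.0048 -0.0001  0.0046]
 top plane slopes,z0 [0.0248 0.2116 0.0011] 3548 xy 1/99 [[-0.0174, -0.0274], [0.0268, 0.0225]]
edge 249 266 0.72 [ 0.0223  0.016  -0.0117]
pos [ 0.5337 -0.1353  0.1885] F [-1.  -2.1  0.2] M [-0.29  0.13 -0.03] op 0.999 j6 46.3 t 24.85
```

Request:
{"op": "send_rows", "data": {
  "moves": "87 0 0 6 0; 87 -2 0 4 0; 87 -2 0 0 0; 87 -2 0 0 0; 87 -1 -1 -0.5 0; 87 -0.5 -1 -0.5 0; 87 -0.5 -1 -0.5 0; 87 -0.5 -1 -0.5 0; 87 -0.5 -1 -0.5 0; 87 -0.5 -1 -0.5 0; 87 0 0 0 0"
}}

```text
time_s: 25.92
position: [0.5435, -0.1303, 0.1956]
tcp_rot: [[0.311, 0.009, 0.95], [-0.95, -0.011, 0.311], [0.013, -1.0, 0.005]]
force: [5.4, -15.1, -8.8]
opening: 1.0
```

```bash
python3 look.py w25.png
```

```text
mask 0.91 8428 z pct [-0.0291 -0.0165 -0.0069 -0.0016  0.0024]
 top plane slopes,z0 [-0.0114  0.1608  0.0002] 2507 xy 1/99 [[-0.0079, -0.0275], [0.0278, 0.0228]]
edge 259 272 0.77 [ 0.0237  0.0156 -0.0138]
pos [ 0.5435 -0.1303  0.1956] F [  5.4 -15.1  -8.8] M [-2.23 -0.87  0.14] op 1.0 j6 47.3 t 25.9167
```

Request:
{"op": "send_rows", "data": {
  "moves": "87 -0.6 -1 1 0; 87 -0.6 -1 1 0; 87 -0.6 -1 1 0; 87 -0.6 -1 1 0; 87 -0.6 -1 1 0; 87 -0.6 -1 1 0; 87 0 -0.8 1.2 0; 87 0 -0.8 1.2 0; 87 0 0 0 0"
}}

```text
time_s: 26.82
position: [0.5481, -0.1276, 0.2025]
tcp_rot: [[0.311, 0.003, 0.95], [-0.95, -0.016, 0.311], [0.017, -1.0, -0.002]]
force: [1.3, -23.5, -11.1]
opening: 0.999
```

```bash
python3 look.py w26.png
```

```text
mask 0.85 7377 z pct [-0.0284 -0.0165 -0.0073 -0.0018  0.0021]
 top plane slopes,z0 [-0.0223  0.1541  0.0002] 2154 xy 1/99 [[-0.0054, -0.0274], [0.028, 0.0226]]
edge 262 272 0.63 [ 0.0223  0.0169 -0.0154]
pos [ 0.5481 -0.1276  0.2025] F [  1.3 -23.5 -11.1] M [-3.76 -0.04 -0.18] op 0.999 j6 48.3 t 26.8167
```

Request:
{"op": "send_rows", "data": {
  "moves": "87 6 0 0 0; 87 0 -12 0 0; 87 0 -12 0 0; 87 -20 0 -8 0; 87 -20 0 -8 0; 87 -20 0 -8 0; 87 0 0 0 0"
}}

```text
time_s: 27.55
position: [0.503, -0.0707, 0.2267]
tcp_rot: [[0.312, -0.005, 0.95], [-0.95, 0.004, 0.312], [-0.005, -1.0, -0.003]]
force: [-0.8, 0.1, -0.4]
opening: 1.002
```

```bash
python3 look.py w27.png
```

```text
mask 0.79 8269 z pct [-0.0265 -0.0121 -0.0034  0.0008  0.0045]
 top plane slopes,z0 [0.0249 0.2    0.0009] 3195 xy 1/99 [[-0.0266, -0.0271], [0.0269, 0.024]]
edge 205 400 0.93 [ 0.0223  0.0161 -0.0129]
edge 209 408 0.39 [ 0.0238  0.0132 -0.0088]
pos [ 0.503  -0.0707  0.2267] F [-0.8  0.1 -0.4] M [ 0.05 -0.02  0.02] op 1.002 j6 51.1 t 27.55
```

Request:
{"op": "send_rows", "data": {
  "moves": "87 9 4 0 0; 87 0 6 0 0; 87 0 3 0 0; 87 0 2 0 0; 87 0 1.5 0 0; 87 0 1 0 0; 87 0 0 0 0"
}}

```text
time_s: 28.28
position: [0.5092, -0.0836, 0.2097]
tcp_rot: [[0.309, -0.001, 0.951], [-0.951, 0.0, 0.309], [-0.0, -1.0, -0.001]]
force: [0.6, 0.3, 1.5]
opening: 1.0
```

```bash
python3 look.py w28.png
```

```text
mask 0.79 8331 z pct [-0.026  -0.0153 -0.0068 -0.0021  0.0015]
 top plane slopes,z0 [ 0.1593  0.1067 -0.0022] 2508 xy 1/99 [[-0.0244, -0.0273], [0.0235, 0.0267]]
edge 217 377 0.58 [ 0.0206  0.0179 -0.0141]
pos [ 0.5092 -0.0836  0.2097] F [0.6 0.3 1.5] M [-0.01 -0.02 -0.01] op 1.0 j6 50.3 t 28.2833
```

Request:
{"op": "send_rows", "data": {
  "moves": "87 0 -13 0 0; 87 0 0 14 0; 87 0 3 0 0; 87 0 2 0 0; 87 0 1.5 0 0; 87 0 1.5 0 0; 87 0 1.5 0 0; 87 0 0 0 0"
}}

```text
time_s: 29.1
position: [0.5256, -0.08, 0.2171]
tcp_rot: [[0.31, 0.009, 0.951], [-0.951, -0.004, 0.31], [0.006, -1.0, 0.007]]
force: [-2.1, 3.5, 24.4]
opening: 0.997
```

```bash
python3 look.py w29.png
```

```text
mask 0.98 6275 z pct [-0.0273 -0.0176 -0.0094 -0.0037  0.0006]
 top plane slopes,z0 [ 0.1728  0.0963 -0.0027] 1271 xy 1/99 [[-0.0205, -0.0273], [0.0231, 0.0277]]
edge 242 368 0.83 [ 0.0207  0.0174 -0.0146]
pos [ 0.5256 -0.08    0.2171] F [-2.1  3.5 24.4] M [-0.42 -0.06 -0.  ] op 0.997 j6 51.3 t 29.1
```

Request:
{"op": "send_rows", "data": {
  "moves": "87 0 -1.5 0 0; 87 -0.7 0.7 -1.1 0; 87 -0.7 0.7 -1.1 0; 87 -0.7 0.7 -1.1 0; 87 -0.7 0.7 -1.1 0; 87 -0.7 0.7 -1.1 0; 87 -0.7 0.7 -1.1 0; 87 -0.7 0.7 -1.1 0; 87 0 0 0 0"
}}

```text
time_s: 30.0
position: [0.5239, -0.0799, 0.2161]
tcp_rot: [[0.311, 0.026, 0.95], [-0.95, -0.009, 0.311], [0.017, -1.0, 0.022]]
force: [6.5, 2.2, 24.4]
opening: 0.997
```

```bash
python3 look.py w30.png
```

```text
mask 0.72 6341 z pct [-0.0271 -0.0173 -0.0092 -0.0036  0.0008]
 top plane slopes,z0 [ 0.1822  0.0962 -0.0026] 1348 xy 1/99 [[-0.0209, -0.0275], [0.0227, 0.0274]]
edge 243 367 0.6 [ 0.0197  0.0187 -0.0131]
pos [ 0.5239 -0.0799  0.2161] F [ 6.5  2.2 24.4] M [-0.63 -1.84  0.4 ] op 0.997 j6 51.1 t 30.0
```

Request:
{"op": "send_rows", "data": {
  "moves": "87 0 -14 0 0; 87 0 -14 0 0; 87 23 0 3 0; 87 23 0 3 0; 87 23 0 0 6; 87 0 0 0 0"
}}

```text
time_s: 30.65
position: [0.5421, -0.1444, 0.2367]
tcp_rot: [[0.203, 0.001, 0.979], [-0.979, -0.002, 0.203], [0.003, -1.0, 0.0]]
force: [0.6, 0.9, 0.5]
opening: 0.997
```

```bash
python3 look.py w31.png
```

```text
mask 0.95 6403 z pct [-0.0279 -0.0146 -0.0061 -0.002   0.0014]
 top plane slopes,z0 [ 0.1574  0.116  -0.0021] 2377 xy 1/99 [[-0.0256, -0.027], [0.023, 0.0255]]
edge 228 242 0.81 [ 0.0193  0.0188 -0.0149]
pos [ 0.5421 -0.1444  0.2367] F [0.6 0.9 0.5] M [-0.   -0.02  0.02] op 0.997 j6 52.1 t 30.65
```

Request:
{"op": "send_rows", "data": {
  "moves": "87 -2.3 15 5.6 0; 87 0 20 0 0; 75 0 18 0 0; 55 0 0 0 0; 55 0 0 0 0; 55 0 0 0 0; 55 0 0 0 0; 55 0 0.5 0.3 -3.5; 55 0 0.5 0.3 -3.5; 55 0 0.5 0.3 -3.5; 55 0 0.5 0.3 -3.5; 55 0 0 0 0"
}}

```text
time_s: 31.8
position: [0.5476, -0.1429, 0.1846]
tcp_rot: [[0.441, 0.002, 0.897], [-0.897, -0.012, 0.441], [0.012, -1.0, -0.003]]
force: [-4.0, -16.2, -2.2]
opening: 0.702
```

```bash
python3 look.py w32.png
```

```text
mask 0.82 7721 z pct [-0.0287 -0.0179 -0.0105 -0.004   0.0018]
 top plane slopes,z0 [-0.4366  0.0794  0.0085] 722 xy 1/99 [[0.016, -0.0178], [0.0279, 0.018]]
edge 277 233 0.94 [ 0.0163  0.0215 -0.0111]
pos [ 0.5476 -0.1429  0.1846] F [ -4.  -16.2  -2.2] M [-2.78  0.48 -0.38] op 0.702 j6 38.6 t 31.8
```

Request:
{"op": "send_rows", "data": {
  "moves": "78 0 0 0 0; 78 0 0 0 0; 78 0 0 0 0"
}}

```text
time_s: 32.2
position: [0.5475, -0.1367, 0.1841]
tcp_rot: [[0.438, 0.002, 0.899], [-0.899, -0.0, 0.438], [0.001, -1.0, 0.002]]
force: [-0.3, 1.1, -0.9]
opening: 0.842
```

```bash
python3 look.py w33.png; python3 loc.py
```

```text
mask 0.96 7023 z pct [-0.0283 -0.0189 -0.0122 -0.0057  0.0003]
 top plane slopes,z0 [-0.5036 -0.129   0.0086] 567 xy 1/99 [[0.0126, -0.0143], [0.0278, 0.0231]]
edge 278 244 0.67 [ 0.0165  0.0222 -0.0132]
pos [ 0.5475 -0.1367  0.1841] F [-0.3  1.1 -0.9] M [-0.02  0.04 -0.03] op 0.842 j6 38.6 t 32.2
top [([283.0, 429.0], 0.8), ([168.0, 440.0], 0.56)]
scene [([192.0, 237.0], 0.9), ([249.0, 115.0], 0.85), ([342.0, 95.0], 0.77), ([238.0, 291.0], 0.31)]
cap 345 pct1,50,99 [[0.0052, -0.0284, -0.0329], [0.0239, -0.0068, -0.0153], [0.0285, 0.0165, -0.0033], [0.0311, 0.0278, 0.0008]]
```

Request:
{"op": "send_rows", "data": {
  "moves": "87 0 -20 0 0; 87 0 -20 0 0; 87 0 -10 0 0"
}}

```text
time_s: 32.9
position: [0.5479, -0.1369, 0.2345]
tcp_rot: [[0.439, 0.003, 0.899], [-0.899, -0.001, 0.439], [0.002, -1.0, 0.002]]
force: [-0.0, -0.1, 0.8]
opening: 0.983
```

```bash
python3 look.py w34.png
```

```text
mask 0.9 6459 z pct [-0.0284 -0.0147 -0.0059 -0.0015  0.0022]
 top plane slopes,z0 [ 0.125   0.1512 -0.0015] 2308 xy 1/99 [[-0.0264, -0.0271], [0.0247, 0.0246]]
edge 242 254 0.82 [ 0.0173  0.0205 -0.0113]
pos [ 0.5479 -0.1369  0.2345] F [-0.  -0.1  0.8] M [-0.03 -0.05 -0.03] op 0.983 j6 38.6 t 32.9
```

Request:
{"op": "send_rows", "data": {
  "moves": "87 3.5 5 -3.3 5.5; 87 0 10 0 5.5; 87 0 18 0 5; 75 0 18 0 0; 55 0 0 0 0; 55 0 0 0 0; 55 0 0 0 0; 55 0 0.5 1.5 0; 55 0 0.5 1.5 -3; 55 0 0.5 1 -3; 55 0 0.5 1 -3; 55 0 0.5 0 -3; 55 0 0.5 0 -3; 55 0 0 0 0"
}}

```text
time_s: 34.22
position: [0.549, -0.1428, 0.1809]
tcp_rot: [[0.424, -0.002, 0.905], [-0.905, -0.005, 0.424], [0.004, -1.0, -0.004]]
force: [-7.5, -5.5, 6.6]
opening: 0.7
```

```bash
python3 look.py w35.png;python3 loc.py
```

```text
mask 0.8 7252 z pct [-0.0302 -0.019  -0.0123 -0.0061 -0.0002]
 top plane slopes,z0 [-0.3376 -0.4853  0.0036] 561 xy 1/99 [[0.0005, -0.0097], [0.0282, 0.0283]]
edge 287 224 0.64 [ 0.0122  0.0242 -0.0115]
pos [ 0.549  -0.1428  0.1809] F [-7.5 -5.5  6.6] M [-1.08  1.16 -0.26] op 0.7 j6 39.4 t 34.2167
top [([282.0, 430.0], 0.94), ([168.0, 441.0], 0.72)]
scene [([339.0, 96.0], 0.94), ([193.0, 237.0], 0.82), ([247.0, 114.0], 0.82), ([237.0, 293.0], 0.33)]
cap 353 pct1,50,99 [[0.0072, -0.0308, -0.0342], [0.0238, -0.0081, -0.0157], [0.0294, 0.0154, -0.0033], [0.032, 0.0255, 0.0017]]
```

Request:
{"op": "send_rows", "data": {
  "moves": "87 0 0 -1.5 0; 87 0 -3 0 4; 87 0 -22 0 4; 87 0 -22 0 0; 87 -23 0 -3.5 0; 87 -23 0 -3.5 0; 87 -22 0 -3 0; 87 0 0 0 0"
}}

```text
time_s: 35.33
position: [0.5174, -0.0751, 0.2265]
tcp_rot: [[0.295, -0.001, 0.955], [-0.955, 0.002, 0.295], [-0.003, -1.0, -0.001]]
force: [-1.1, -0.1, 0.4]
opening: 0.999
```

```bash
python3 look.py w36.png
```

```text
mask 0.86 6799 z pct [-0.0268 -0.0146 -0.0062 -0.0015  0.0031]
 top plane slopes,z0 [ 0.1044  0.202  -0.0003] 1853 xy 1/99 [[-0.0238, -0.0276], [0.0255, 0.0161]]
edge 239 365 0.59 [ 0.0127  0.0236 -0.0102]
pos [ 0.5174 -0.0751  0.2265] F [-1.1 -0.1  0.4] M [ 0.01 -0.02 -0.02] op 0.999 j6 52.2 t 35.3333
```

Request:
{"op": "send_rows", "data": {
  "moves": "87 0 4 0 0; 87 0 2 0 0; 87 0 2 0 0; 87 0 1.5 0 0; 87 0 0 0 0"
}}

```text
time_s: 35.9
position: [0.5212, -0.0788, 0.2173]
tcp_rot: [[0.292, 0.003, 0.956], [-0.956, 0.001, 0.292], [0.0, -1.0, 0.003]]
force: [-1.5, 5.1, 9.5]
opening: 1.0
```

```bash
python3 look.py w37.png; python3 -c "
import cv2,numpy as np;a=cv2.imread('pics/w36.png')[150:370,250:500]
cv2.imwrite('pics/w36c.png',cv2.convertScaleAbs(cv2.resize(a,None,fx=2.5,fy=2.5,interpolation=cv2.INTER_CUBIC),alpha=1.0,beta=0))"
```

```text
mask 0.66 6917 z pct [-0.0274 -0.0165 -0.0074 -0.0028  0.0009]
 top plane slopes,z0 [ 0.0797  0.134  -0.0017] 1874 xy 1/99 [[-0.0212, -0.0277], [0.0253, 0.0254]]
edge 245 356 0.83 [ 0.0112  0.0249 -0.0137]
edge 204 380 0.71 [ 0.0215  0.0099 -0.0345]
pos [ 0.5212 -0.0788  0.2173] F [-1.5  5.1  9.5] M [ 0.27 -0.1   0.06] op 1.0 j6 52.2 t 35.9
```

View pics/w36c.png

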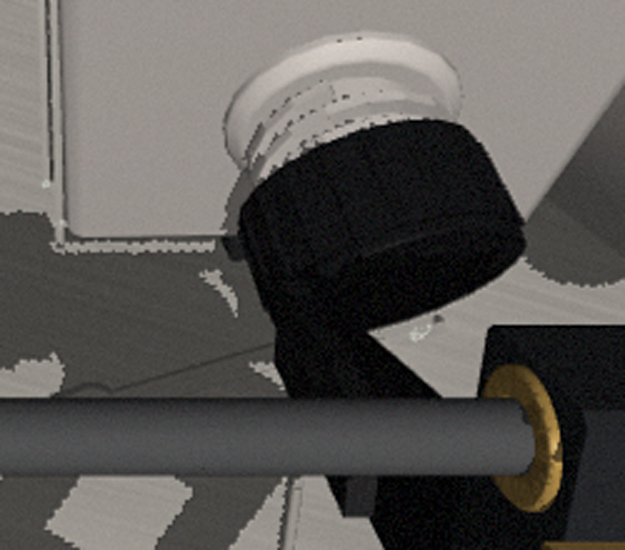

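The picture shows the cap high on its +y side (left), with the finger pressing there and thread visible below. The press is closing the tilt, so I'll press a bit more and drag on anticlockwise.

Request:
{"op": "send_rows", "data": {
  "moves": "87 0 1 0 0; 87 0 0.5 -1 0; 87 0 0.7 -1.2 0; 87 0 0.7 -1.2 0; 87 0 0.7 -1.2 0; 87 0 0.7 -1.2 0; 87 0 0 0 0"
}}

```text
time_s: 36.63
position: [0.5147, -0.0814, 0.2122]
tcp_rot: [[0.292, 0.001, 0.956], [-0.956, -0.001, 0.292], [0.002, -1.0, 0.001]]
force: [-0.6, -1.5, 3.9]
opening: 1.0
```

```bash
python3 look.py w38.png
```

```text
mask 0.59 8269 z pct [-0.0276 -0.0163 -0.0059 -0.0021 -0.    ]
 top plane slopes,z0 [ 0.0724  0.057  -0.0021] 2892 xy 1/99 [[-0.023, -0.0269], [0.0256, 0.0276]]
edge 234 356 0.97 [ 0.0126  0.026  -0.0143]
pos [ 0.5147 -0.0814  0.2122] F [-0.6 -1.5  3.9] M [-0.22 -0.08 -0.05] op 1.0 j6 51.8 t 36.6333
```

Request:
{"op": "send_rows", "data": {
  "moves": "87 2 -10 4 0; 87 2 -3 10 0; 87 0 3 0 0; 87 0 2 0 0; 87 0 2 0 0; 87 0 1.5 0 0; 87 0 1 0 0; 87 0 0 0 0"
}}

```text
time_s: 37.45
position: [0.5312, -0.0791, 0.2182]
tcp_rot: [[0.293, 0.008, 0.956], [-0.956, 0.001, 0.293], [0.002, -1.0, 0.008]]
force: [-0.1, 7.7, 18.4]
opening: 1.002
```

```bash
python3 look.py w39.png
```

```text
mask 0.59 6181 z pct [-0.0291 -0.0192 -0.0103 -0.0036 -0.002 ]
 top plane slopes,z0 [ 0.0514  0.011  -0.0032] 1727 xy 1/99 [[-0.0214, -0.0262], [0.0268, 0.0278]]
edge 253 345 0.72 [ 0.012   0.0266 -0.0181]
pos [ 0.5312 -0.0791  0.2182] F [-0.1  7.7 18.4] M [ 0.38 -0.51  0.16] op 1.002 j6 52.3 t 37.45
```

Request:
{"op": "send_rows", "data": {
  "moves": "87 0 -16 0 0; 87 22 0 -1 0; 87 22 0 -1 0; 87 20 0 -1 -7; 87 0 10 0 -7; 87 0 18 0 -4; 80 0 18 0 0; 55 0 0 0 0"
}}

```text
time_s: 38.27
position: [0.5405, -0.1408, 0.1809]
tcp_rot: [[0.573, -0.01, 0.819], [-0.819, 0.005, 0.573], [-0.01, -1.0, -0.005]]
force: [-0.9, 0.3, -0.1]
opening: 0.922
```

Request:
{"op": "send_rows", "data": {
  "moves": "70 4 0 5 0; 55 0 0 0 0; 55 0 0 0 0; 55 0 0 0 0; 55 0 0 0 0; 55 0 0.4 0.3 6; 55 0 0.4 0.3 6; 55 0 0.4 0.3 6; 55 0 0.4 0.3 6; 55 0 0.4 0.3 6; 55 0 0.4 0.3 6; 55 0 0 0 0"
}}

```text
time_s: 39.27
position: [0.5528, -0.1404, 0.1848]
tcp_rot: [[-0.018, 0.001, 1.0], [-1.0, 0.002, -0.018], [-0.002, -1.0, 0.001]]
force: [-2.3, 4.6, 7.4]
opening: 0.696
```

```bash
python3 look.py w40.png;python3 loc.py
```

```text
mask 0.72 7935 z pct [-0.0331 -0.0228 -0.0143 -0.0068 -0.0032]
 top plane slopes,z0 [-0.0374 -0.0714 -0.0041] 1395 xy 1/99 [[0.0023, -0.0265], [0.0283, 0.0141]]
edge 279 223 0.7 [ 0.0215  0.0221 -0.0241]
edge 303 518 0.42 [ 0.0624 -0.0688  0.0341]
pos [ 0.5528 -0.1404  0.1848] F [-2.3  4.6  7.4] M [1.48 0.39 0.47] op 0.696 j6 65.4 t 39.2667
top [([280.0, 430.0], 0.7), ([165.0, 441.0], 0.64)]
scene [([196.0, 237.0], 0.65), ([249.0, 116.0], 0.65), ([341.0, 95.0], 0.64), ([208.0, 226.0], 0.51)]
cap 409 pct1,50,99 [[-0.3363, -0.0317, -0.0356], [0.0264, -0.0069, -0.0189], [0.0323, 0.019, -0.0072], [0.0347, 0.0926, -0.0039]]
```

Request:
{"op": "send_rows", "data": {
  "moves": "72 0 0 -1.5 0; 72 0 0 -1.5 0; 72 0 0 0 -7; 72 0 0 0 -7; 72 0 0 0 -7; 72 0 0 0 -7; 72 0 0 0 -7; 72 0 0 0 0"
}}

```text
time_s: 40.38
position: [0.55, -0.1428, 0.1832]
tcp_rot: [[0.561, 0.001, 0.828], [-0.828, -0.002, 0.561], [0.002, -1.0, 0.0]]
force: [-0.3, 0.2, -0.2]
opening: 0.828
```

```bash
python3 look.py w41.png
```

```text
mask 0.66 8654 z pct [-0.0334 -0.023  -0.0137 -0.0063 -0.0051]
 top plane slopes,z0 [-0.0321 -0.0074 -0.0051] 2313 xy 1/99 [[-0.0065, -0.0182], [0.0285, 0.0277]]
edge 252 248 0.86 [ 0.0229  0.0183 -0.0214]
pos [ 0.55   -0.1428  0.1832] F [-0.3  0.2 -0.2] M [ 0.06 -0.   -0.01] op 0.828 j6 30.1 t 40.3833
```

Request:
{"op": "send_rows", "data": {
  "moves": "55 -1.5 3 0 0; 55 0 0 0 0; 55 0 0 0 0; 55 0 0.4 0.25 7; 55 0 0.4 0.25 7; 55 0 0.4 0.25 7; 55 0 0.4 0.25 7; 55 0 0.4 0.25 7; 55 0 0.4 0.25 7; 55 0 0 0 0; 72 0 0 0 0; 72 0 0 0 0; 72 0 0 0 -7; 72 0 0 0 -7; 72 0 0 0 -7; 72 0 0 0 -7; 72 0 0 0 -7; 72 0 0 0 -7; 72 0 0 0 0"
}}

```text
time_s: 42.12
position: [0.5499, -0.1403, 0.1772]
tcp_rot: [[0.561, -0.001, 0.828], [-0.828, 0.0, 0.561], [-0.001, -1.0, -0.001]]
force: [-0.6, -0.2, 0.6]
opening: 0.827
```

```bash
python3 look.py w42.png
```

```text
mask 0.61 8504 z pct [-0.0348 -0.0252 -0.0165 -0.0088 -0.0066]
 top plane slopes,z0 [-0.0098  0.0116 -0.007 ] 1772 xy 1/99 [[-0.0253, -0.0229], [0.0286, 0.0278]]
edge 257 276 0.83 [ 0.028   0.0087 -0.0228]
pos [ 0.5499 -0.1403  0.1772] F [-0.6 -0.2  0.6] M [ 0.03  0.02 -0.03] op 0.827 j6 30.3 t 42.1167
```

Request:
{"op": "send_rows", "data": {
  "moves": "55 0 0 0 0; 55 0 0 0 0; 55 0 0 0 0; 55 0 0.3 0.2 7; 55 0 0.3 0.2 7; 55 0 0.3 0.2 7; 55 0 0.3 0.2 7; 55 0 0.3 0.2 7; 55 0 0.3 0.2 7; 55 0 0 0 7; 55 0 0 0 0; 72 0 0 0 0; 72 0 0 0 0; 72 0 0 0 -7; 72 0 0 0 -7; 72 0 0 0 -7; 72 0 0 0 -7; 72 0 0 0 -7; 72 0 0 0 -7; 72 0 0 0 -7"
}}

```text
time_s: 43.93
position: [0.5513, -0.1398, 0.1756]
tcp_rot: [[0.564, 0.0, 0.826], [-0.826, 0.0, 0.564], [-0.0, -1.0, 0.0]]
force: [0.3, 0.4, 0.0]
opening: 0.83
```

```bash
python3 look.py w43.png
```

```text
mask 0.68 8404 z pct [-0.036  -0.0266 -0.0181 -0.0105 -0.0079]
 top plane slopes,z0 [-0.0058  0.0088 -0.0084] 1658 xy 1/99 [[-0.0262, -0.0249], [0.0285, 0.0278]]
edge 263 301 0.76 [ 0.0282 -0.0023 -0.0254]
pos [ 0.5513 -0.1398  0.1756] F [0.3 0.4 0. ] M [-0.03 -0.04  0.05] op 0.83 j6 30.2 t 43.9333
```

Request:
{"op": "send_rows", "data": {
  "moves": "55 0 0 0 -5; 55 0 0 0 0; 55 0 0 0 0; 55 0 0.3 0.2 6.5; 55 0 0.4 0.3 6.5; 55 0 0.4 0.3 6.5; 55 0 0.4 0.3 6.5; 55 0 0.4 0.3 6.5; 55 0 0.4 0.3 6.5; 55 0 0 0 0; 72 0 0 0 0; 72 0 0 0 0; 72 0 0 0 -7; 72 0 0 0 -7; 72 0 0 0 -7; 72 0 0 0 -7; 72 0 0 0 -7; 72 0 0 0 -4"
}}

```text
time_s: 45.58
position: [0.5511, -0.1386, 0.1727]
tcp_rot: [[0.633, -0.004, 0.774], [-0.774, 0.002, 0.633], [-0.004, -1.0, -0.001]]
force: [-0.8, 0.3, -0.2]
opening: 0.829
```

```bash
python3 look.py w44.png
```

```text
mask 0.77 8610 z pct [-0.0373 -0.0279 -0.0193 -0.0113 -0.0092]
 top plane slopes,z0 [-0.0068  0.008  -0.0097] 1787 xy 1/99 [[-0.027, -0.0272], [0.0285, 0.028]]
edge 277 328 0.86 [ 0.0258 -0.0123 -0.0268]
pos [ 0.5511 -0.1386  0.1727] F [-0.8  0.3 -0.2] M [-0.05 -0.06  0.04] op 0.829 j6 25.3 t 45.5833
```

Request:
{"op": "send_rows", "data": {
  "moves": "55 1 0 -1 0; 55 0 0 0 0; 55 0 0 0 0; 55 0 0.2 0.2 6.5; 55 0 0.3 0.3 6.5; 55 0 0.3 0.3 6.5; 55 0 0.3 0.3 6.5; 55 0 0.3 0.3 6.5; 55 0 0.3 0.3 6.5; 55 0 0 0 0; 72 0 0 0 0; 72 0 0 0 0; 72 0 0 0 -7; 72 0 0 0 -7; 72 0 0 0 -7; 72 0 0 0 -7; 72 0 0 0 -7; 72 0 0 0 -4"
}}

```text
time_s: 47.23
position: [0.5542, -0.141, 0.1716]
tcp_rot: [[0.633, -0.0, 0.774], [-0.774, -0.001, 0.633], [0.001, -1.0, -0.001]]
force: [-4.3, -5.3, 2.0]
opening: 0.826
```

```bash
python3 look.py w45.png
```

```text
edge 290 331 0.89 [ 0.0215 -0.0197 -0.0264]
pos [ 0.5542 -0.141   0.1716] F [-4.3 -5.3  2. ] M [-0.86  0.65 -0.23] op 0.826 j6 25.3 t 47.2333
```

Request:
{"op": "send_rows", "data": {
  "moves": "72 0 -4 -3 0; 55 0 0 0 0; 55 0 0 0 0; 55 0 0 0 0; 55 0 0.2 0.1 6.5; 55 0 0.2 0.1 6.5; 55 0 0.2 0.1 6.5; 55 0 0.2 0.1 6.5; 55 0 0.2 0.1 6.5; 55 0 0.2 0.1 6.5; 55 0 0 0 0; 72 0 -1 0 0; 72 0 0 0 0; 72 0 0 0 -7; 72 0 0 0 -7; 72 0 0 0 -7; 72 0 0 0 -7; 72 0 0 0 -7; 72 0 0 0 -4"
}}

```text
time_s: 48.97
position: [0.5529, -0.1424, 0.1753]
tcp_rot: [[0.633, 0.001, 0.774], [-0.774, -0.001, 0.633], [0.001, -1.0, 0.0]]
force: [-0.6, 0.1, 0.1]
opening: 0.829
```

```bash
python3 look.py w46.png
```

```text
mask 0.69 8916 z pct [-0.0395 -0.0292 -0.0199 -0.0126 -0.0116]
 top plane slopes,z0 [-0.0287 -0.0075 -0.0117] 2475 xy 1/99 [[-0.0108, -0.0152], [0.0283, 0.0278]]
edge 288 336 0.62 [ 0.0167 -0.0251 -0.0276]
pos [ 0.5529 -0.1424  0.1753] F [-0.6  0.1  0.1] M [-0.04  0.   -0.04] op 0.829 j6 25.1 t 48.9667
```

Request:
{"op": "send_rows", "data": {
  "moves": "55 1.5 0 0 0; 55 0 0 0 0; 55 0 0 0 0; 55 0 0.2 0.1 6.5; 55 0 0.2 0.1 6.5; 55 0 0.2 0.1 6.5; 55 0 0.2 0.1 6.5; 55 0 0.2 0.1 6.5; 55 0 0.2 0.1 6.5; 55 0 0 0 0"
}}

```text
time_s: 49.95
position: [0.5517, -0.14, 0.1749]
tcp_rot: [[-0.0, -0.005, 1.0], [-1.0, 0.004, -0.0], [-0.004, -1.0, -0.005]]
force: [-5.2, 6.1, 8.2]
opening: 0.701
```

Request:
{"op": "send_rows", "data": {
  "moves": "87 0 0 0 0; 87 0 0 0 0; 87 0 0 0 -5; 87 0 -8 0 -6; 87 0 -18 0 -6; 87 0 -24 0 0"
}}

```text
time_s: 50.45
position: [0.5533, -0.1431, 0.2231]
tcp_rot: [[0.295, -0.003, 0.955], [-0.955, 0.0, 0.295], [-0.001, -1.0, -0.002]]
force: [0.3, -0.3, -0.3]
opening: 0.985
```

```bash
python3 look.py w47.png
```

```text
edge 247 322 0.84 [ 0.0067 -0.0295 -0.025 ]
pos [ 0.5533 -0.1431  0.2231] F [ 0.3 -0.3 -0.3] M [ 0.08  0.01 -0.05] op 0.985 j6 47.2 t 50.45
```

```bash
python3 look.py w48.png; python3 loc.py|tail -1
```

```text
mask 0.6 6982 z pct [-0.0391 -0.025  -0.0132 -0.0122 -0.0116]
 top plane slopes,z0 [-0.009  -0.0004 -0.0122] 3389 xy 1/99 [[-0.0256, -0.0268], [0.0278, 0.0268]]
edge 248 316 0.7 [ 0.0104 -0.0279 -0.023 ]
edge 221 111 0.21 [-0.0955  0.1711 -0.1309]
pos [ 0.5559 -0.1441  0.2263] F [-0.2  0.6  0.3] M [0.   0.03 0.03] op 0.995 j6 47.4 t 50.6
cap 380 pct1,50,99 [[-0.3146, -0.0303, -0.0402], [0.0252, -0.0078, -0.0262], [0.0306, 0.0196, -0.0149], [0.0322, 0.1385, -0.0126]]
```

```bash
python3 -c "
from rig import *
print(hand_in())"
```

```text
the job is handed in; nothing more can be done
None
```

I turned the cap back until it dropped into the thread, then screwed it home and handed in at about 50.6 s of the 58 s allowed. No verdict was reported.

**Turning back:** The tool can only yaw about vertical, so my first strokes cocked the cap badly on the slanting neck, by up to about 0.47 rad. I freed it with sideways pushes and lifts, small grips, and fingertip presses on its high side. At about 37 s my measurements put it in the thread:
- **Height:** origin about 22 mm up the neck.
- **Tilt:** about 0.05 rad.
- **cap_edge y:** about +27 mm.

Some of the corrective pushes and presses reached 24–27 N, above the advised 15 N.

**Screwing home:** Seven short clockwise strokes turned it about 140° (2.4–2.5 rad). Some strokes slipped.

**Last checks:**
- **Height:** origin about 13.2 mm (home is 13 mm), good to about 1 mm.
- **Tilt:** about 0.01 rad.
- **Gripper:** open and clear above the cap, with wrist force under 1 N.

One wrist check after the last stroke found no cap outline; the repeat did. I didn't make a final tightening stroke to feel it go stiff, so fully home rests on the height reading. I also didn't re-measure the jug and funnel at the end. The arm was not steered near them, and no unexplained force showed except one fingertip brush that I put down to the canister's shoulder, about 7 N.

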